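# Unload a push-push vial reader

### The arm

A 6-joint arm with a two-finger parallel gripper is mounted at the origin on the work surface. World frame = base frame: x ahead of the robot, y to its left, z up, the work surface at z = 0. Lengths are in m, angles in rad, forces in N, time in s.
With the tool pointing down it reaches from about 0.325 to 1 m from the base axis. Payload 5.1 kg.
Tool frame: the origin (TCP) lies at the very end of the fingers, on their centre line; the grasp point (between the pads) lies 19 mm behind it (grip_point_offset is the distance from the TCP to the grasp point, in m); z points along the fingers, y is the line along which they close (so a half turn about z gives the same grasp; the last joint's range is limited). The gripper opens to 85 mm and grips with 20 to 120 N. Pads are 22 mm wide; open, the fingers measure 114 mm over their backs; the gripper's body (76 mm by 85 mm) begins 54 mm behind the grasp point. The pads swing forward as they close: fully open they stand 13 mm farther back than shut.
Start: joints at [-1.27, 0.124, 1.65, -0, 1.367, -0.083], TCP at [0.243, -0.603, 0.231] pointing down, gripper open.
Joint ranges: [-2.61, 2.61], [-1.02, 2.33], [0.03, 2.71], [-1.35, 4.49], [0.32, 2.68], [-2.91, 2.91]. Speed limits (rad/s): [2.57, 2.57, 3.14, 3.14, 3.14, 3.14].

### API

Orientations are given as a unit quaternion [w, x, y, z].
In Python, from cell import * gives the robot as it stands.
- The arm moves only by the tool arm_command, never from a script. Its argument "deltas" is a list of rows, each a list of 3 entries, a list of its own where there are three numbers: the finger opening in m, from 0 to 0.0854, then the shift along the world's x, y, z in m, then the turn, a rotation vector about the world's x, y, z in degrees. In form: [[gripper, [dx, dy, dz], [wx, wy, wz]], ...]. A call has 1 to 12 rows; each row is the pose to reach, as a shift and turn from the pose commanded when the call began; what a row does not reach only later rows make up. A row lasts 1/12 s, in which the tool goes at most 41.7 mm and 7.16 degrees, less where a joint would pass 70% of its speed; a pose out of reach is approached as far as the arm can. A call with a gripper value outside its range is refused whole. The fingers move at their own pace and stop on an object; the grip force is fixed at half the most. Time passes only in rows, so rows that repeat a pose let the fingers close. It gives the time, the measured TCP pose, the force, the opening and the grip force at its end, in the units of the state.
- get_obs(): the state, without advancing time (a new reading comes with each control period).
- snapshot(name): name is "scene" or "side" or "wrist"; returns a dict with "img" (384x512x3 uint8, blue, green, red), "fx", "fy", "cx", "cy" (pixels), "cam_to_world" (4x4, takes a point from camera to world coordinates). Camera axes: x right, y down, z forward; pixel columns grow to the right and rows downward; lengths in m; the calibration is good to about 2 mm. A picture is of the moment at which its call begins. There is no depth.
- finish_job(): hands the job in; it is judged then, once.
The state is a dict: "clock": time; "q": joint angles; "joint_velocities": joint speeds; "joint_efforts": joint torques, N m; "eef_pos": TCP position; "tool_rot": TCP orientation; "force": force on the tool from outside, world axes, zero at the start; "wrist_torque": the same for the moment, N m; "opening": finger opening in m; "finger_force": force on a finger pad.
Only numpy, scipy, OpenCV 4.12 (cv2) and the standard library are available. Lean on these libraries where they do the work, as an engineer would, in place of code of your own. Each camera call takes 0.05 s, during which the arm holds its last target. There are 200 camera calls.

### The job

The red-capped vial is locked down in the vial reader: press the orange pad home once so that the lift springs up with the vial, then, with the lift left up, take the vial out and stand it in the free socket of the blue stand, set down and not dropped. After that press the pad home again so that the empty lift locks down and stays down. Press only the pad to work the lift (not the vial) and never with more than about 15 N, and leave everything else where it is.

Things in the scene. Friction and masses are not known exactly. Their poses are not given: they have to be found in the camera images.
- reader: Bench vial reader, fixed: a white case with a blue upper part, 150 (x) x 164 (y) x 95 mm high; origin at the centre of its underside, z up. In its flat top are a 32 mm square opening for the vial at (0, -32 mm) and the orange thumb pad at (0, +45 mm), both in the reader's own x, y.
- travel (a joint): Vertical travel (m) of the reader's sprung push-push lift: 0 = up, grows downward. Each press down to its springy stop (32 to 41 mm; differs from unit to unit, not known beforehand), then let go, changes its state: locked down (21 to 30 mm) or sprung up (0), within half a second. Only the last 1 to 2 mm before the stop work the latch: after a shorter press it goes back as it was. Starts locked.
- lift: The lift: the orange thumb pad (a plate 34 x 34 x 6 mm on a steel post) and the grey well, one moving part; origin where the reader's is when up. Pushing the pad takes 2 N near the top and 5 N near the stop, where it climbs steeply (8 N per mm and more): 8 to 12 N is a full press, over 18 N is too much; pressed faster than 20 mm/s it hits the stop too hard.
- pad_top (a point): Centre of the pad's upper face, 144 mm above the table when the lift is up, 114 to 123 mm when locked.
- well_floor (a point): Centre of the inner floor of the lift's grey square well, which holds the vial (31 mm outside, 27 mm inside, 33 mm deep); 62 mm above the table when up, its rim then level with the case's top.
- vial: Amber vial with a red cap: upright cylinder 24 mm in diameter, 60 mm tall (the cap is its top 18 mm), about 50 g; origin at the centre of its underside. With the lift up, its top 27 mm stand clear above the case and can be gripped; locked down, its cap ends at most 6 mm above the case and cannot be gripped.
- stand_blue: Blue stand, fixed: block 60 (x) x 122 (y) x 34 mm, origin at the centre of its underside, with two round sockets, 26 mm deep, 28 mm wide, with 2 mm chamfers, at (0, -30 mm) and (0, +30 mm); the first is free, the other holds a green-capped vial.
- stand_blue_hole0 (a point): Centre of the mouth of the free socket of the blue stand, 34 mm above the table; a vial standing in it has its underside 26 mm below this point. z up, x and y along those of the stand.
- stand_white: White stand, fixed, just like the blue one (a green-capped vial in its socket at (0, +30 mm), the other free); not to be used. The two stands may have changed places.
- vial_b: Green-capped vial, 24 mm in diameter, 60 mm tall, in the blue stand; origin at the centre of its underside. Leave alone.
- vial_w: Green-capped vial, same size, in the white stand. Leave alone.
- tub: White tub with lid, 90 mm in diameter, 95 mm tall; origin at the centre of its underside. Leave alone.
- roll: Paper roll standing on end, 60 mm in diameter, 110 mm tall; origin at the centre of its underside. Leave alone.
- beaker: Clear beaker, 68 mm in diameter, 85 mm tall; origin at the centre of its underside. Leave alone.
- spoon: Measuring spoon lying flat, 160 mm long. Leave alone.
- marker: Blue marker pen lying flat, 130 mm long, 16 mm thick. Leave alone.

How it is judged:
By the outcome, as a careful person would: the job done as asked, in the order asked, and still so for the second after the job is handed in, with the robot touching nothing.
It also fails if it takes over 72 s, if anything falls off the work surface, if the arm or the gripper's body presses on something with over 40 N, if the wrist force passes 120 N, or if a joint passes its speed limit or range.

## Working session

There is one attempt and no reset: what is moved stays moved. The work goes in short steps, Python scripts to look and compute and a tool call to move; the robot and the scene stay as the last step left them, time stands still between calls to the robot, and variables do not carry over. Pictures are saved under pics/ and viewed, at most 10 in all, crops included, and the job is handed in when it is done.

Besides the shell and the picture viewer there is one more tool, called after "Call:" as name(argument=value, ...), one argument or row to a line, values as JSON. arm_command: Moves the arm, as the interface text tells. Its arguments: {"type":"object","properties":{"deltas":{"type":"array","items":{"type":"array"}}},"required":["deltas"]}

```bash
mkdir -p pics
cat > h.py <<'E'
from cell import *
import numpy as np, cv2
def ray(s,u,v):
    T=np.array(s["cam_to_world"]); d=T[:3,:3]@np.array([(u-s["cx"])/s["fx"],(v-s["cy"])/s["fy"],1]); return T[:3,3],d
def onz(s,u,v,z):
    o,d=ray(s,u,v); return (o+d*(z-o[2])/d[2]).round(4)
def proj(s,p):
    T=np.array(s["cam_to_world"]); c=T[:3,:3].T@(np.array(p)-T[:3,3]); return np.array([s["fx"]*c[0]/c[2]+s["cx"],s["fy"]*c[1]/c[2]+s["cy"]]).round(1)
def blobs(s,lo,hi,amin=40):
    m=cv2.inRange(cv2.cvtColor(s["img"],cv2.COLOR_BGR2HSV),np.array(lo),np.array(hi))
    n,l,st,c=cv2.connectedComponentsWithStats(m); return [(st[i].tolist(),c[i].round(1).tolist()) for i in range(1,n) if st[i,4]>=amin],m
E
python3 - <<'E'
from h import *
a=snapshot("scene");b=snapshot("side")
import pickle; pickle.dump((a,b),open("s.pkl","wb"))
cv2.imwrite("pics/a.png",a["img"]);cv2.imwrite("pics/b.png",b["img"])
for s in (a,b):
  print(np.array(s["cam_to_world"]).round(3).tolist(),s["fx"])
  for n,lo,hi in (("orange",(6,130,120),(20,255,255)),("red",(0,150,80),(5,255,255)),("blue",(95,100,40),(125,255,255)),("green",(40,80,40),(85,255,255))): print(n,blobs(s,lo,hi)[0])
print(get_obs())
E
```

```text
[[-0.808, 0.509, -0.298, 1.075], [0.59, 0.693, -0.415, 0.685], [-0.005, -0.511, -0.86, 1.549], [0.0, 0.0, 0.0, 1.0]] 483.26158127850357
orange [([58, 73, 60, 43, 953], [87.5, 94.4]), ([294, 236, 12, 11, 100], [299.6, 241.0])]
red []
blue [([237, 97, 9, 26, 119], [241.1, 109.4]), ([252, 157, 34, 35, 576], [267.6, 173.7]), ([269, 206, 57, 56, 1859], [297.8, 233.8]), ([279, 261, 42, 8, 48], [299.2, 264.6]), ([480, 292, 32, 61, 891], [498.9, 315.8])]
green [([155, 24, 36, 8, 257], [173.1, 27.3]), ([275, 220, 12, 18, 140], [280.2, 228.5])]
[[-0.949, -0.216, 0.229, 0.342], [-0.315, 0.653, -0.689, 0.709], [-0.001, -0.726, -0.688, 0.841], [0.0, 0.0, 0.0, 1.0]] 359.6732669093691
orange [([215, 248, 17, 15, 152], [222.8, 255.1])]
red [([241, 240, 8, 8, 51], [244.8, 243.2])]
blue [([326, 149, 30, 14, 157], [340.5, 155.2]), ([281, 188, 26, 37, 605], [293.7, 206.1]), ([193, 218, 87, 76, 2880], [237.4, 256.1]), ([208, 268, 70, 40, 123], [243.5, 290.3]), ([54, 364, 24, 20, 316], [66.1, 375.4])]
green [([278, 161, 6, 8, 41], [280.5, 164.3]), ([290, 198, 8, 10, 63], [293.2, 202.6])]
{'clock': 0.1, 'q': array([-1.26964116e+00,  1.24455076e-01,  1.65154426e+00,  7.31115050e-06,
        1.36751278e+00, -8.25754546e-02]), 'joint_velocities': array([-0.00082524, -0.0036453 , -0.00197953,  0.0019382 , -0.00198523,
       -0.00023841]), 'joint_efforts': array([ 7.79311977e-04, -4.24931538e+01, -3.66652966e+01, -6.57663236e-06,
        3.97812633e-03,  3.49361926e-06]), 'eef_pos': array([ 0.24317229, -0.60219831,  0.23016209]), 'tool_rot': array([-9.54391589e-04,  9.81649936e-01,  1.90689491e-01, -1.01121517e-04]), 'force': array([0.10986322, 0.14241758, 0.4484261 ]), 'wrist_torque': array([ 0.01032582, -0.00664453,  0.05648508]), 'finger_force': 0.0, 'opening': 0.08520381948524176}
```

View pics/a.png

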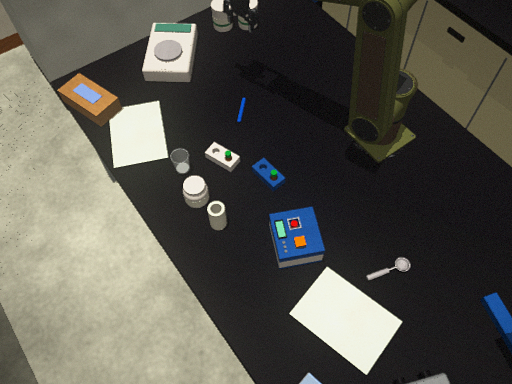

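View pics/b.png

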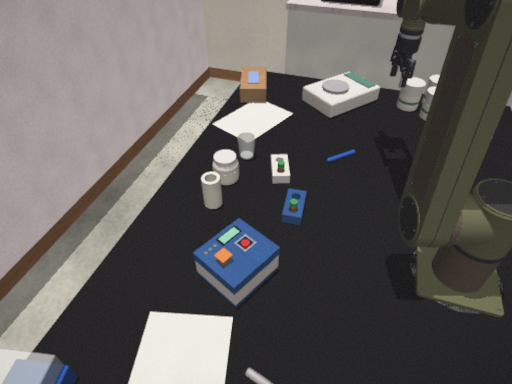

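Scene view: reader at about (297,234) with the red cap at (294,224) and the orange pad at (300,241). The blue stand is at (268,173), free socket on its upper-left end (263,165), green vial at (273,174). In the side view the pad is at (223,255), the cap at (245,243) and the blue stand at (294,206).

Run:
```python
from h import *
import pickle; a,b=pickle.load(open("s.pkl","rb"))
def tri(ua,ub):
    o1,d1=ray(a,*ua);o2,d2=ray(b,*ub)
    t=np.linalg.lstsq(np.c_[d1,-d2],o2-o1,rcond=None)[0]
    p,q=o1+d1*t[0],o2+d2*t[1]; return ((p+q)/2).round(4),np.linalg.norm(p-q).round(4)
for s,box in ((a,(280,215,310,232)),(b,(235,235,256,252))):
  h=cv2.cvtColor(s["img"],cv2.COLOR_BGR2HSV)
  m=(cv2.inRange(h,np.array((0,150,80)),np.array((6,255,255)))|cv2.inRange(h,np.array((170,150,80)),np.array((180,255,255))))
  x0,y0,x1,y1=box; k=np.argwhere(m[y0:y1,x0:x1]); c=k.mean(0)[::-1]+[x0,y0]; print("red",c,len(k),onz(s,*c,.099))
print("pad",tri((299.6,241),(222.8,255.1)),onz(a,299.6,241,.118),onz(b,222.8,255.1,.118))
for s,bx,z in ((a,(252,157,34,35),.034),(b,(275,180,40,50),.034)):
  m=blobs(s,(95,100,40),(125,255,255))[1]; x,y,w,h=bx; mm=np.zeros_like(m); mm[y:y+h,x:x+w]=m[y:y+h,x:x+w]
  c=max(cv2.findContours(mm,0,1)[0],key=cv2.contourArea); r=cv2.minAreaRect(c); print("stand",[onz(s,*p,z).tolist() for p in cv2.boxPoints(r)])
print(onz(a,273.5,174,.068),onz(b,293.5,201,.068))
def crop(s,x,y,w,h,k): return cv2.resize(s["img"][y:y+h,x:x+w],None,fx=k,fy=k,interpolation=2)
A=crop(a,245,150,90,120,5)
B=crop(b,180,150,130,150,4)
o=np.zeros((600,450+520-170,3),np.uint8); o[:600,:400]=cv2.resize(A,(400,533))[:600] if 0 else cv2.copyMakeBorder(cv2.resize(A,(400,533)),0,67,0,0,0); o[:461,400:800]=cv2.resize(B,(400,461))
cv2.imwrite("pics/c.png",o)
```

```text
red [293.77777778 223.26666667] 45 [0.5619 0.1522 0.099 ]
red [244.96774194 242.77419355] 62 [0.5548 0.1545 0.099 ]
pad (array([0.5908, 0.2185, 0.1117]), np.float64(0.0008)) [0.5931 0.221  0.118 ] [0.5885 0.2223 0.118 ]
stand [[0.5313, -0.1534, 0.034], [0.4541, -0.1731, 0.034], [0.4461, -0.0277, 0.034], [0.521, -0.011, 0.034]]
stand [[0.5022, -0.0049, 0.034], [0.5218, -0.1622, 0.034], [0.4532, -0.1639, 0.034], [0.4401, -0.0082, 0.034]]
[ 0.4868 -0.0605  0.068 ] [ 0.4772 -0.0677  0.068 ]
```

View pics/c.png

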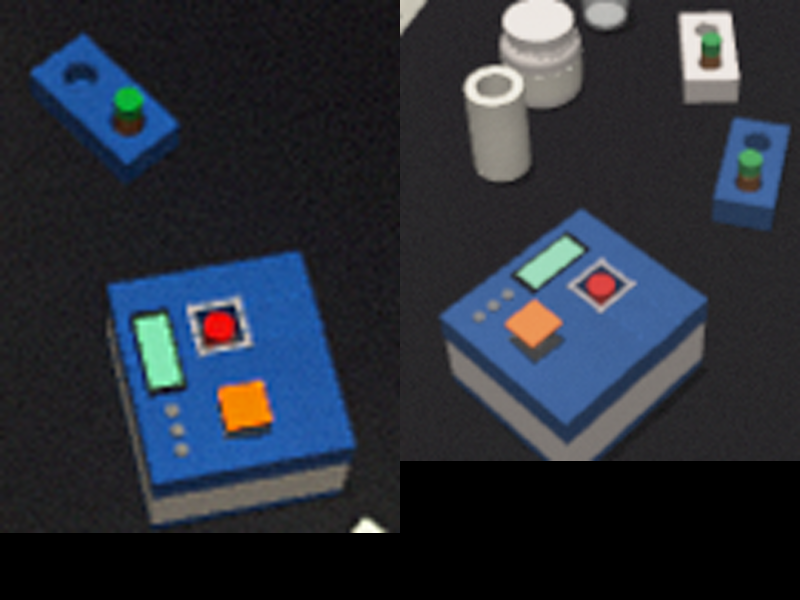

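Crop: the free socket is at scene px (263,166) and the green vial sits on the near end. The reader's vial→pad direction is about 65° from x, so its yaw is about -25°. Next I move above the reader with the fingers shut.

Call:
arm_command(
  deltas=[
    [0,[0.332,0.787,0.08],[0,0,43]],
    [0,[0.332,0.787,0.08],[0,0,43]],
    [0,[0.332,0.787,0.08],[0,0,43]],
    [0,[0.332,0.787,0.08],[0,0,43]],
    [0,[0.332,0.787,0.08],[0,0,43]],
    [0,[0.332,0.787,0.08],[0,0,43]],
    [0,[0.332,0.787,0.08],[0,0,43]],
    [0,[0.332,0.787,0.08],[0,0,43]],
    [0,[0.332,0.787,0.08],[0,0,43]],
    [0,[0.332,0.787,0.08],[0,0,43]],
    [0,[0.332,0.787,0.08],[0,0,43]],
    [0,[0.332,0.787,0.08],[0,0,43]],
  ],
)

```text
clock: 1.1
eef_pos: [0.4369, -0.142, 0.2779]
tool_rot: [0.0, 0.844, 0.537, 0.0]
force: [0.4, -0.4, 0.4]
opening: 0.0
finger_force: 0.0
```

Run:
```python
from h import *
s=snapshot("wrist");cv2.imwrite("pics/d.png",s["img"])
import pickle; pickle.dump(s,open("w1.pkl","wb"))
o=get_obs();print(o["eef_pos"],o["clock"],np.array(s["cam_to_world"]).round(3).tolist(),s["fx"])
m=s["img"]
for n,lo,hi in (("blue",(95,100,40),(125,255,255)),("green",(40,80,40),(85,255,255))): print(n,blobs(s,lo,hi)[0])
```

```text
[ 0.43942387 -0.13595833  0.27886793] 1.15 [[0.906, -0.403, -0.127, 0.47], [-0.422, -0.865, -0.27, -0.074], [-0.001, 0.299, -0.954, 0.422], [0.0, 0.0, 0.0, 1.0]] 330.51267563867856
blue [([217, 38, 99, 128, 5615], [268.8, 104.7])]
green [([244, 68, 23, 23, 431], [255.0, 79.3]), ([375, 178, 25, 22, 382], [386.7, 188.8])]
```

View pics/d.png

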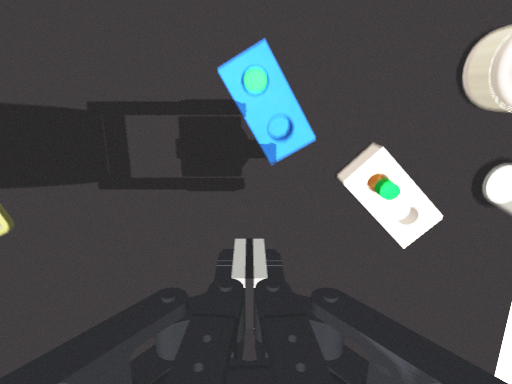

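The wrist view shows the blue stand with its free socket at (279,127) and the green cap at (255,79). I continue to above the reader.

Call:
arm_command(
  deltas=[
    [0,[0,0,0],[0,0,0]],
    [0,[0.137,0.322,0.03],[0,0,0]],
    [0,[0.137,0.322,0.03],[0,0,0]],
    [0,[0.137,0.322,0.03],[0,0,0]],
    [0,[0.137,0.322,0.03],[0,0,0]],
    [0,[0.137,0.322,0.03],[0,0,0]],
    [0,[0.137,0.322,0.03],[0,0,0]],
    [0,[0.137,0.322,0.03],[0,0,0]],
    [0,[0.137,0.322,0.03],[0,0,0]],
    [0,[0.137,0.322,0.03],[0,0,0]],
    [0,[0.137,0.322,0.03],[0,0,0]],
    [0,[0.137,0.322,0.03],[0,0,0]],
  ],
)

```text
clock: 2.15
eef_pos: [0.5741, 0.1773, 0.3069]
tool_rot: [0.0, 0.843, 0.537, -0.001]
force: [-0.6, -0.3, 0.9]
opening: 0.0002
finger_force: 0.0
```

Run:
```python
from h import *
import pickle
w=pickle.load(open("w1.pkl","rb"))
m=blobs(w,(95,100,40),(125,255,255))[1]; c=max(cv2.findContours(m,0,1)[0],key=cv2.contourArea)
P=[onz(w,*p,.034) for p in cv2.boxPoints(cv2.minAreaRect(c))]
print([p.tolist() for p in P],np.mean(P,0)); print("hole",onz(w,279,127,.034),"green",onz(w,255,79.3,.068))
s=snapshot("wrist");cv2.imwrite("pics/e.png",s["img"]);pickle.dump(s,open("w2.pkl","wb"))
o=get_obs();print(o["eef_pos"],o["tool_rot"])
for n,lo,hi in (("blue",(95,100,40),(125,255,255)),("orange",(6,130,120),(20,255,255)),("red",(0,150,80),(5,255,255))): print(n,blobs(s,lo,hi)[0])
```

```text
[[0.4449, -0.0344, 0.034], [0.5073, -0.0322, 0.034], [0.5226, -0.1582, 0.034], [0.4547, -0.164, 0.034]] [ 0.482375 -0.0972    0.034   ]
hole [ 0.4837 -0.1264  0.034 ] green [ 0.4794 -0.0678  0.068 ]
[0.57380775 0.17657451 0.30698522] [ 2.56017012e-06  8.43706821e-01  5.36803266e-01 -1.02655575e-03]
blue [([171, 81, 150, 152, 16972], [240.9, 153.2]), ([232, 177, 28, 28, 176], [243.6, 199.2]), ([244, 329, 13, 22, 137], [249.5, 336.9])]
orange [([228, 105, 35, 35, 339], [242.5, 125.4])]
red [([235, 177, 22, 24, 392], [245.9, 188.5])]
```

View pics/e.png

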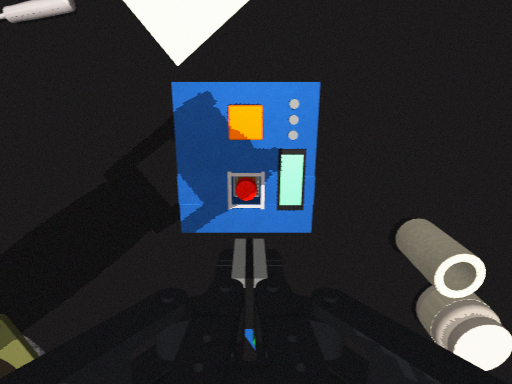

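Wrist view: pad centre (245.5,122), well and cap (246.5,189), the reader square with the tool. I convert these to positions.

Run:
```python
from h import *
import pickle
w=pickle.load(open("w2.pkl","rb"))
for z in (.114,.118,.123): print("pad",onz(w,245.5,122,z))
print("cap",onz(w,246.2,188.7,.1),"well",onz(w,246.5,190.3,.095))
print("corners",[onz(w,*p,.095).tolist() for p in ((172,83),(320,83),(312,232),(181,233))])
```

```text
pad [0.5903 0.2182 0.114 ]
pad [0.5905 0.2186 0.118 ]
pad [0.5908 0.219  0.123 ]
cap [0.5594 0.151  0.1   ] well [0.5583 0.1478 0.095 ]
corners [[0.5378, 0.2838, 0.095], [0.6749, 0.22, 0.095], [0.6062, 0.0692, 0.095], [0.4663, 0.1327, 0.095]]
```

Call:
arm_command(
  deltas=[
    [0,[0.016,0.041,-0.03],[0,0,0]],
    [0,[0.016,0.041,-0.07],[0,0,0]],
    [0,[0.016,0.041,-0.11],[0,0,0]],
    [0,[0.016,0.041,-0.14],[0,0,0]],
    [0,[0.016,0.041,-0.16],[0,0,0]],
    [0,[0.016,0.041,-0.172],[0,0,0]],
    [0,[0.016,0.041,-0.177],[0,0,0]],
    [0,[0.016,0.041,-0.18],[0,0,0]],
    [0,[0.016,0.041,-0.18],[0,0,0]],
    [0,[0.016,0.041,-0.18],[0,0,0]],
  ],
)

```text
clock: 3.03
eef_pos: [0.5912, 0.2189, 0.1302]
tool_rot: [0.001, 0.844, 0.537, 0.002]
force: [0.4, -0.0, 0.2]
opening: 0.0001
finger_force: 0.0
```

Call:
arm_command(
  deltas=[
    [0,[0,0,-0.001],[0,0,0]],
    [0,[0,0,-0.002],[0,0,0]],
    [0,[0,0,-0.003],[0,0,0]],
    [0,[0,0,-0.004],[0,0,0]],
    [0,[0,0,-0.005],[0,0,0]],
    [0,[0,0,-0.006],[0,0,0]],
    [0,[0,0,-0.007],[0,0,0]],
    [0,[0,0,-0.008],[0,0,0]],
    [0,[0,0,-0.009],[0,0,0]],
    [0,[0,0,-0.01],[0,0,0]],
    [0,[0,0,-0.01],[0,0,0]],
    [0,[0,0,-0.01],[0,0,0]],
  ],
)

```text
clock: 4.03
eef_pos: [0.5899, 0.219, 0.1183]
tool_rot: [-0.0, 0.843, 0.537, -0.0]
force: [-3.1, -0.9, 2.5]
opening: 0.0
finger_force: 1.4
```

Call:
arm_command(
  deltas=[
    [0,[0,0,-0.001],[0,0,0]],
    [0,[0,0,-0.002],[0,0,0]],
    [0,[0,0,-0.003],[0,0,0]],
    [0,[0,0,-0.004],[0,0,0]],
    [0,[0,0,-0.005],[0,0,0]],
    [0,[0,0,-0.005],[0,0,0]],
  ],
)

```text
clock: 4.53
eef_pos: [0.5899, 0.219, 0.1128]
tool_rot: [-0.0, 0.843, 0.537, 0.0]
force: [-1.8, -0.4, 3.3]
opening: -0.0001
finger_force: 1.9
```

Call:
arm_command(
  deltas=[
    [0,[0,0,-0.0008],[0,0,0]],
    [0,[0,0,-0.0008],[0,0,0]],
  ],
)

```text
clock: 4.7
eef_pos: [0.5899, 0.219, 0.112]
tool_rot: [-0.0, 0.843, 0.537, 0.0]
force: [-2.1, -0.5, 4.1]
opening: -0.0001
finger_force: 1.9
```

Call:
arm_command(
  deltas=[
    [0,[0,0,-0.0008],[0,0,0]],
    [0,[0,0,-0.0008],[0,0,0]],
  ],
)

```text
clock: 4.87
eef_pos: [0.5899, 0.219, 0.1112]
tool_rot: [0.0, 0.843, 0.537, 0.0]
force: [-1.8, -0.1, 3.5]
opening: -0.0001
finger_force: 2.0
```

Call:
arm_command(
  deltas=[
    [0,[0,0,-0.0008],[0,0,0]],
    [0,[0,0,-0.0008],[0,0,0]],
  ],
)

```text
clock: 5.03
eef_pos: [0.5899, 0.219, 0.1105]
tool_rot: [0.0, 0.843, 0.537, 0.0]
force: [-2.2, -0.2, 4.5]
opening: 0.0004
finger_force: 2.1
```

Call:
arm_command(
  deltas=[
    [0,[0,0,-0.0008],[0,0,0]],
    [0,[0,0,-0.0008],[0,0,0]],
  ],
)

```text
clock: 5.2
eef_pos: [0.5899, 0.219, 0.1097]
tool_rot: [0.0, 0.843, 0.537, 0.0]
force: [-2.0, 0.9, 4.1]
opening: 0.0001
finger_force: 2.1
```

Call:
arm_command(
  deltas=[
    [0,[0,0,-0.0008],[0,0,0]],
    [0,[0,0,-0.0008],[0,0,0]],
  ],
)

```text
clock: 5.37
eef_pos: [0.5899, 0.219, 0.1088]
tool_rot: [0.0, 0.843, 0.537, 0.0]
force: [-1.4, 0.3, 4.3]
opening: 0.0001
finger_force: 2.1
```

Call:
arm_command(
  deltas=[
    [0,[0,0,-0.0008],[0,0,0]],
    [0,[0,0,-0.0008],[0,0,0]],
  ],
)

```text
clock: 5.53
eef_pos: [0.5899, 0.219, 0.1083]
tool_rot: [-0.0, 0.843, 0.537, 0.0]
force: [-2.4, 0.1, 5.0]
opening: 0.0003
finger_force: 2.7
```

Call:
arm_command(
  deltas=[
    [0,[0,0,-0.0005],[0,0,0]],
    [0,[0,0,-0.0005],[0,0,0]],
  ],
)

```text
clock: 5.7
eef_pos: [0.59, 0.219, 0.1081]
tool_rot: [0.0, 0.843, 0.537, 0.0]
force: [-3.3, -0.0, 7.8]
opening: 0.0001
finger_force: 3.2
```

Call:
arm_command(
  deltas=[
    [0,[0,0,-0.0005],[0,0,0]],
    [0,[0,0,-0.0005],[0,0,0]],
  ],
)

```text
clock: 5.87
eef_pos: [0.5899, 0.219, 0.1079]
tool_rot: [0.0, 0.843, 0.537, 0.0]
force: [-4.0, -0.8, 7.0]
opening: -0.0
finger_force: 3.8
```

Call:
arm_command(
  deltas=[
    [0,[0,0,-0.0006],[0,0,0]],
    [0,[0,0,-0.0006],[0,0,0]],
  ],
)

```text
clock: 6.03
eef_pos: [0.59, 0.219, 0.1076]
tool_rot: [0.0, 0.843, 0.537, 0.0]
force: [-4.4, -1.1, 10.1]
opening: -0.0
finger_force: 4.5
```

Call:
arm_command(
  deltas=[
    [0,[0,0,0.004],[0,0,0]],
    [0,[0,0,0.008],[0,0,0]],
    [0,[0,0,0.012],[0,0,0]],
    [0,[0,0,0.016],[0,0,0]],
    [0,[0,0,0.021],[0,0,0]],
    [0,[0,0,0.026],[0,0,0]],
    [0,[0,0,0.031],[0,0,0]],
    [0,[0,0,0.036],[0,0,0]],
    [0,[0,0,0.042],[0,0,0]],
    [0,[0,0,0.065],[0,0,0]],
    [0.05,[-0.01,-0.02,0.1],[0,0,0]],
    [0.05,[-0.031,-0.07,0.1],[0,0,0]],
  ],
)

```text
clock: 7.03
eef_pos: [0.5675, 0.1629, 0.2142]
tool_rot: [0.002, 0.842, 0.539, 0.006]
force: [1.0, -1.3, 2.2]
opening: 0.0231
finger_force: 0.0
```

Call:
arm_command(
  deltas=[
    [0.05,[-0.003,-0.017,0.08],[0,0,0]],
    [0.05,[-0.003,-0.017,0.08],[0,0,0]],
    [0.05,[-0.003,-0.017,0.08],[0,0,0]],
    [0.05,[-0.003,-0.017,0.08],[0,0,0]],
  ],
)

```text
clock: 7.37
eef_pos: [0.5621, 0.1431, 0.2909]
tool_rot: [0.002, 0.844, 0.537, 0.003]
force: [1.2, -0.2, -1.0]
opening: 0.0501
finger_force: 0.0
```

Run:
```python
from h import *
s=snapshot("wrist");t=snapshot("side");cv2.imwrite("pics/f.png",np.hstack([cv2.resize(s["img"],(400,300)),cv2.resize(t["img"][140:300,160:360],(400,300))]))
o=get_obs();print(o["eef_pos"],o["tool_rot"],o["opening"])
print(blobs(s,(6,130,120),(20,255,255))[0],blobs(s,(0,150,60),(5,255,255))[0]); 
for p in ((.5585,.149,.122),(.590,.218,.144)): print(proj(s,p),proj(t,p))
print(blobs(t,(6,130,120),(20,255,255))[0],blobs(t,(0,150,60),(5,255,255),20)[0])
```

```text
[0.56060932 0.14344648 0.28644882] [ 3.24175834e-05  8.43478343e-01  5.37163179e-01 -5.66264424e-05] 0.049843926982834574
[([231, 151, 20, 8, 78], [241.4, 153.1])] [([228, 154, 25, 27, 509], [240.1, 166.7])]
[240.7 167.7] [244.2 235.2]
[238.8  85. ] [222.2 247.1]
[([214, 242, 18, 15, 155], [222.3, 248.7])] [([241, 234, 8, 10, 71], [244.6, 238.5])]
```

View pics/f.png

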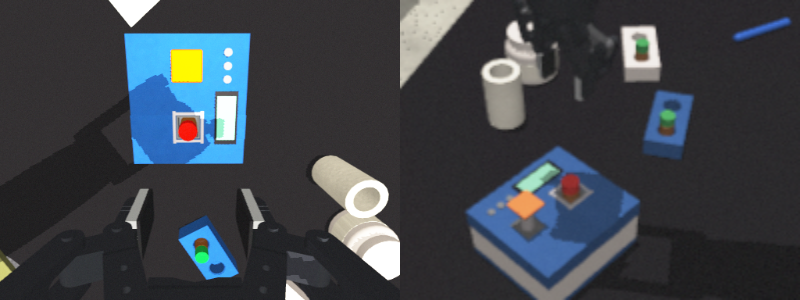

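Lift up: the red cap stands clear in the well, within about 1 px of the predicted place, and the pad is raised. I lower onto the vial.

Call:
arm_command(
  deltas=[
    [0.05,[-0.002,0.006,-0.03],[0,0,0]],
    [0.05,[-0.002,0.006,-0.07],[0,0,0]],
    [0.05,[-0.002,0.006,-0.1],[0,0,0]],
    [0.05,[-0.002,0.006,-0.125],[0,0,0]],
    [0.05,[-0.002,0.006,-0.145],[0,0,0]],
    [0.05,[-0.002,0.006,-0.16],[0,0,0]],
    [0.05,[-0.002,0.006,-0.17],[0,0,0]],
    [0.05,[-0.002,0.006,-0.175],[0,0,0]],
    [0.05,[-0.002,0.006,-0.175],[0,0,0]],
    [0.05,[-0.002,0.006,-0.175],[0,0,0]],
  ],
)

```text
clock: 8.3
eef_pos: [0.5589, 0.1497, 0.1117]
tool_rot: [0.0, 0.843, 0.537, 0.0]
force: [0.6, -0.1, 1.0]
opening: 0.0497
finger_force: 0.0
```

Call:
arm_command(
  deltas=[
    [0.05,[0,-0.0005,-0.005],[0,0,0]],
    [0.05,[0,-0.0005,-0.009],[0,0,0]],
    [0.05,[0,-0.0005,-0.012],[0,0,0]],
    [0.05,[0,-0.0005,-0.012],[0,0,0]],
    [0.03,[0,-0.0005,-0.012],[0,0,0]],
    [0.026,[0,-0.0005,-0.012],[0,0,0]],
    [0.024,[0,-0.0005,-0.012],[0,0,0]],
    [0.022,[0,-0.0005,-0.012],[0,0,0]],
    [0.02,[0,-0.0005,-0.012],[0,0,0]],
    [0.015,[0,-0.0005,-0.012],[0,0,0]],
    [0.015,[0,-0.0005,-0.012],[0,0,0]],
  ],
)

```text
clock: 9.22
eef_pos: [0.5588, 0.1491, 0.0998]
tool_rot: [0.0, 0.843, 0.537, 0.0]
force: [-1.2, 0.5, 1.7]
opening: 0.022
finger_force: 58.5
```

Call:
arm_command(
  deltas=[
    [0.015,[0,0,0.004],[0,0,0]],
    [0.015,[0,0,0.01],[0,0,0]],
    [0.015,[0,0,0.018],[0,0,0]],
    [0.015,[0,0,0.028],[0,0,0]],
    [0.015,[0,0,0.04],[0,0,0]],
    [0.015,[0,0,0.055],[0,0,0]],
    [0.015,[0,0,0.07],[0,0,0]],
    [0.015,[0,0,0.09],[0,0,0]],
    [0.015,[0,0,0.105],[0,0,0]],
    [0.015,[0,0,0.11],[0,0,0]],
  ],
)

```text
clock: 10.05
eef_pos: [0.5605, 0.1493, 0.2143]
tool_rot: [0.001, 0.843, 0.537, 0.003]
force: [0.8, 1.7, 0.7]
opening: 0.0216
finger_force: 58.6
```

Call:
arm_command(
  deltas=[
    [0.015,[-0.01,-0.02,0],[0,0,4]],
    [0.015,[-0.02,-0.055,0],[0,0,10]],
    [0.015,[-0.03,-0.095,0],[0,0,16]],
    [0.015,[-0.04,-0.135,0],[0,0,22]],
    [0.015,[-0.05,-0.175,0],[0,0,26]],
    [0.015,[-0.06,-0.21,0],[0,0,30]],
    [0.015,[-0.07,-0.24,0],[0,0,30]],
    [0.015,[-0.075,-0.262,-0.02],[0,0,30]],
    [0.015,[-0.077,-0.273,-0.04],[0,0,30]],
    [0.015,[-0.077,-0.2755,-0.06],[0,0,30]],
    [0.015,[-0.077,-0.2755,-0.07],[0,0,30]],
    [0.015,[-0.077,-0.2755,-0.07],[0,0,30]],
  ],
)

```text
clock: 11.05
eef_pos: [0.4797, -0.1259, 0.1367]
tool_rot: [-0.003, 0.676, 0.737, -0.001]
force: [-0.6, 0.4, -0.7]
opening: 0.0221
finger_force: 58.7
```

Run:
```python
from h import *
s=snapshot("wrist");t=snapshot("side");cv2.imwrite("pics/g.png",np.hstack([cv2.resize(s["img"],(400,300)),cv2.resize(t["img"][140:260,230:390],(400,300),interpolation=2)]))
o=get_obs();print(o["eef_pos"],o["tool_rot"],o["opening"])
print(blobs(s,(40,80,40),(85,255,255))[0],proj(s,(.4795,-.068,.068)),proj(s,(.483,-.1265,.034)))
for g,_ in blobs(s,(40,80,40),(85,255,255))[0]: print(onz(s,g[0]+g[2]/2,g[1]+g[3]/2,.068))
```

```text
[ 0.48188777 -0.12608806  0.13988332] [-8.24344454e-05  6.75446112e-01  7.37409345e-01  2.37139221e-05] 0.02209921832562965
[([236, 103, 37, 39, 1125], [254.0, 121.8])] [255.8 118.6] [252.7 191.7]
[ 0.4789 -0.0705  0.068 ]
```

View pics/g.png

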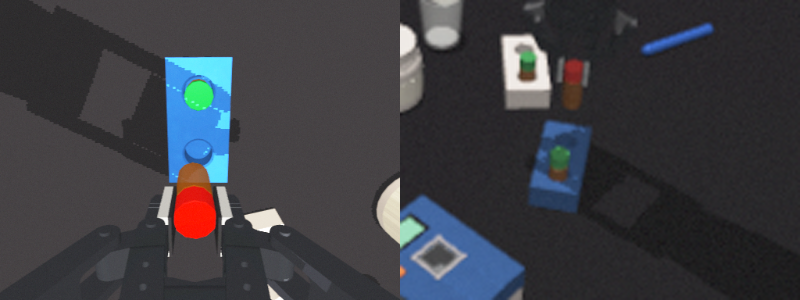

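Wrist view: stand square with the tool, free socket at about (255,194) full scale, vial held upright. I refine the hole position from the stand's corners.

Run:
```python
from h import *
s=snapshot("wrist")
m=blobs(s,(85,60,40),(130,255,255))[1]; m[235:]=0
c=max(cv2.findContours(m,0,1)[0],key=cv2.contourArea); c=cv2.approxPolyDP(cv2.convexHull(c),6,True)[:,0]
for p in c: print(p,onz(s,*p,.034))
cr=s["img"][160:240,200:300]; cv2.imwrite("pics/h.png",cv2.resize(cr,(800,640)[:1]+(600,),interpolation=2))
print("hole",onz(s,254.7,194.5,.034))
```

```text
[293  72] [ 0.5062 -0.0367  0.034 ]
[287 230] [ 0.5169 -0.1582  0.034 ]
[213 231] [ 0.4564 -0.1645  0.034 ]
[207  72] [ 0.4453 -0.0421  0.034 ]
hole [ 0.4876 -0.1301  0.034 ]
```

View pics/h.png

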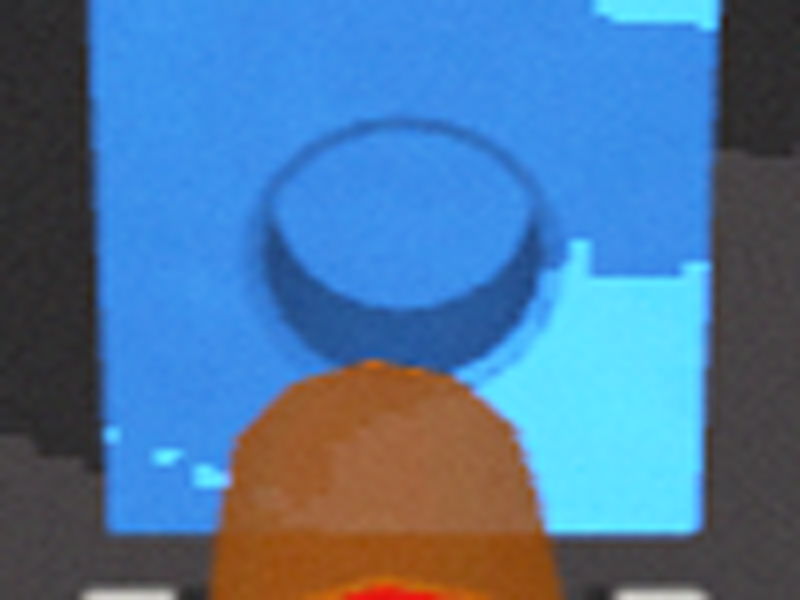

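The crop shows the socket mouth centred at about px (250.6,192.7), and the far edge of the held vial's underside at about px (247,208).

Run:
```python
from h import *
s=snapshot("wrist");o=get_obs();p=o["eef_pos"];print(p)
print("hole",onz(s,250.6,192.7,.034), "bottom far edge expected", proj(s,p+[-.0011,.012,-.038]))
```

```text
[ 0.48277303 -0.12626757  0.14113902]
hole [ 0.4851 -0.1294  0.034 ] bottom far edge expected [247.7 203.1]
```

Call:
arm_command(
  deltas=[
    [0.015,[0.002,-0.001,-0.015],[0,0,0]],
    [0.015,[0.002,-0.001,-0.03],[0,0,0]],
    [0.015,[0.002,-0.001,-0.045],[0,0,0]],
    [0.015,[0.002,-0.001,-0.055],[0,0,0]],
    [0.015,[0.002,-0.001,-0.062],[0,0,0]],
    [0.015,[0.002,-0.001,-0.066],[0,0,0]],
    [0.015,[0.002,-0.001,-0.07],[0,0,0]],
    [0.015,[0.002,-0.001,-0.073],[0,0,0]],
    [0.015,[0.002,-0.001,-0.073],[0,0,0]],
  ],
)

```text
clock: 12.0
eef_pos: [0.4838, -0.1275, 0.0665]
tool_rot: [-0.0, 0.676, 0.737, -0.0]
force: [-0.8, 0.9, -1.0]
opening: 0.0222
finger_force: 58.7
```

Call:
arm_command(
  deltas=[
    [0.015,[0,0,-0.003],[0,0,0]],
    [0.015,[0,0,-0.006],[0,0,0]],
    [0.015,[0,0,-0.009],[0,0,0]],
    [0.015,[0,0,-0.012],[0,0,0]],
    [0.015,[0,0,-0.015],[0,0,0]],
    [0.015,[0,0,-0.018],[0,0,0]],
    [0.015,[0,0,-0.018],[0,0,0]],
  ],
)

```text
clock: 12.58
eef_pos: [0.4832, -0.1273, 0.0477]
tool_rot: [-0.001, 0.676, 0.737, -0.0]
force: [-0.2, -0.2, -0.5]
opening: 0.022
finger_force: 58.7
```

Call:
arm_command(
  deltas=[
    [0.015,[0,0,-0.0008],[0,0,0]],
    [0.015,[0,0,-0.0013],[0,0,0]],
    [0.015,[0,0,-0.0013],[0,0,0]],
  ],
)

```text
clock: 12.83
eef_pos: [0.4838, -0.1274, 0.0473]
tool_rot: [0.0, 0.676, 0.737, 0.0]
force: [0.6, -0.3, -0.6]
opening: 0.0221
finger_force: 58.7
```

Call:
arm_command(
  deltas=[
    [0.015,[0,0,-0.0008],[0,0,0]],
    [0.015,[0,0,-0.0015],[0,0,0]],
    [0.015,[0,0,-0.0015],[0,0,0]],
  ],
)

```text
clock: 13.08
eef_pos: [0.4839, -0.1275, 0.046]
tool_rot: [0.0, 0.676, 0.737, 0.0]
force: [-0.6, -0.1, 0.6]
opening: 0.0222
finger_force: 58.9
```

Call:
arm_command(
  deltas=[
    [0.015,[0,0,-0.0005],[0,0,0]],
    [0.015,[0,0,-0.001],[0,0,0]],
    [0.015,[0,0,-0.001],[0,0,0]],
  ],
)

```text
clock: 13.33
eef_pos: [0.484, -0.1277, 0.0459]
tool_rot: [0.0, 0.676, 0.737, -0.0]
force: [-3.6, 0.4, 6.5]
opening: 0.0221
finger_force: 59.5
```

The vial is on the socket floor (6.5 N). I release and retreat.

Call:
arm_command(
  deltas=[
    [0.026,[0,0,0.0003],[0,0,0]],
    [0.03,[0,0,0.0003],[0,0,0]],
    [0.04,[0,0,0.0003],[0,0,0]],
    [0.05,[0,0,0.0003],[0,0,0]],
    [0.05,[0,0,0.0003],[0,0,0]],
    [0.05,[0,0,0.005],[0,0,0]],
    [0.05,[0,0,0.02],[0,0,0]],
    [0.05,[0,0,0.04],[0,0,0]],
    [0.05,[0,0,0.07],[0,0,0]],
    [0.05,[0,0,0.11],[0,0,0]],
    [0.05,[0,0,0.15],[0,0,0]],
    [0.05,[0,0,0.15],[0,0,0]],
  ],
)

```text
clock: 14.33
eef_pos: [0.4883, -0.1291, 0.205]
tool_rot: [0.008, 0.676, 0.737, 0.003]
force: [1.3, -0.7, 0.7]
opening: 0.0501
finger_force: 0.0
```

Run:
```python
from h import *
s=snapshot("wrist");t=snapshot("side");cv2.imwrite("pics/i.png",np.hstack([cv2.resize(s["img"],(400,300)),cv2.resize(t["img"][170:290,180:340],(400,300),interpolation=2)]))
print(get_obs()["eef_pos"])
```

```text
[ 0.48516939 -0.12798535  0.19786431]
```

View pics/i.png

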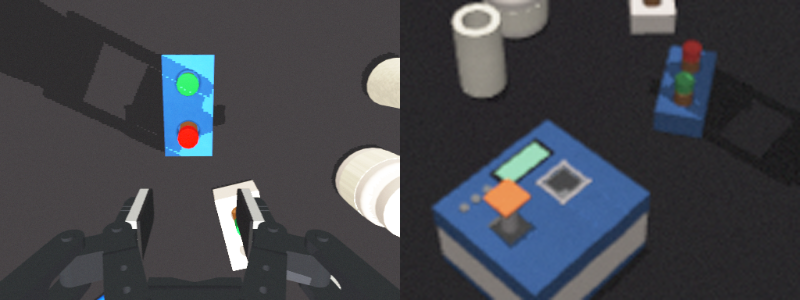

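The red vial stands upright in the blue stand, and the empty lift is still up. Back to the pad with the fingers shut.

Call:
arm_command(
  deltas=[
    [0,[0.012,0.039,0.005],[0,0,-4]],
    [0,[0.024,0.078,0.005],[0,0,-8]],
    [0,[0.036,0.117,0.005],[0,0,-12]],
    [0,[0.048,0.156,0.005],[0,0,-16]],
    [0,[0.06,0.195,0.005],[0,0,-20]],
    [0,[0.072,0.234,0.005],[0,0,-24]],
    [0,[0.084,0.273,0.005],[0,0,-28]],
    [0,[0.095,0.31,0.005],[0,0,-30]],
    [0,[0.103,0.335,0.005],[0,0,-30]],
    [0,[0.106,0.346,0],[0,0,-30]],
    [0,[0.106,0.346,-0.02],[0,0,-30]],
    [0,[0.106,0.346,-0.03],[0,0,-30]],
  ],
)

```text
clock: 15.43
eef_pos: [0.5881, 0.2185, 0.161]
tool_rot: [-0.001, 0.843, 0.538, -0.002]
force: [-0.3, 0.2, -1.1]
opening: -0.0004
finger_force: 0.0
```

Call:
arm_command(
  deltas=[
    [0,[0,0,-0.005],[0,0,0]],
    [0,[0,0,-0.01],[0,0,0]],
    [0,[0,0,-0.01],[0,0,0]],
    [0,[0,0,-0.01],[0,0,0]],
  ],
)

```text
clock: 15.77
eef_pos: [0.5897, 0.2178, 0.1548]
tool_rot: [0.0, 0.844, 0.537, -0.0]
force: [0.5, 1.0, 0.5]
opening: -0.0002
finger_force: 0.0
```

Call:
arm_command(
  deltas=[
    [0,[0,0,-0.0012],[0,0,0]],
    [0,[0,0,-0.0024],[0,0,0]],
    [0,[0,0,-0.0036],[0,0,0]],
    [0,[0,0,-0.0048],[0,0,0]],
    [0,[0,0,-0.006],[0,0,0]],
    [0,[0,0,-0.0072],[0,0,0]],
    [0,[0,0,-0.0084],[0,0,0]],
    [0,[0,0,-0.0096],[0,0,0]],
    [0,[0,0,-0.0108],[0,0,0]],
    [0,[0,0,-0.012],[0,0,0]],
    [0,[0,0,-0.0132],[0,0,0]],
    [0,[0,0,-0.0144],[0,0,0]],
  ],
)

```text
clock: 16.77
eef_pos: [0.5898, 0.2186, 0.1407]
tool_rot: [0.0, 0.843, 0.537, 0.0]
force: [-1.9, -0.9, 2.0]
opening: -0.0004
finger_force: 1.4
```

Call:
arm_command(
  deltas=[
    [0,[0,0,-0.0012],[0,0,0]],
    [0,[0,0,-0.0024],[0,0,0]],
    [0,[0,0,-0.0036],[0,0,0]],
    [0,[0,0,-0.0048],[0,0,0]],
    [0,[0,0,-0.006],[0,0,0]],
    [0,[0,0,-0.0072],[0,0,0]],
    [0,[0,0,-0.0084],[0,0,0]],
    [0,[0,0,-0.0096],[0,0,0]],
    [0,[0,0,-0.0108],[0,0,0]],
    [0,[0,0,-0.012],[0,0,0]],
    [0,[0,0,-0.0132],[0,0,0]],
    [0,[0,0,-0.0144],[0,0,0]],
  ],
)

```text
clock: 17.77
eef_pos: [0.5897, 0.2186, 0.1259]
tool_rot: [-0.0, 0.843, 0.537, 0.0]
force: [-1.3, -0.2, 3.8]
opening: -0.0001
finger_force: 1.9
```

Call:
arm_command(
  deltas=[
    [0,[0,0,-0.0012],[0,0,0]],
    [0,[0,0,-0.0024],[0,0,0]],
    [0,[0,0,-0.0036],[0,0,0]],
    [0,[0,0,-0.0048],[0,0,0]],
    [0,[0,0,-0.006],[0,0,0]],
    [0,[0,0,-0.0072],[0,0,0]],
    [0,[0,0,-0.0084],[0,0,0]],
    [0,[0,0,-0.0096],[0,0,0]],
    [0,[0,0,-0.0108],[0,0,0]],
    [0,[0,0,-0.012],[0,0,0]],
    [0,[0,0,-0.0132],[0,0,0]],
    [0,[0,0,-0.0144],[0,0,0]],
  ],
)

```text
clock: 18.77
eef_pos: [0.5898, 0.2186, 0.1116]
tool_rot: [0.0, 0.843, 0.537, 0.0]
force: [-2.4, 0.7, 5.1]
opening: -0.0003
finger_force: 2.5
```

Call:
arm_command(
  deltas=[
    [0,[0,0,-0.0008],[0,0,0]],
    [0,[0,0,-0.0016],[0,0,0]],
    [0,[0,0,-0.0016],[0,0,0]],
  ],
)

```text
clock: 19.02
eef_pos: [0.5897, 0.2186, 0.1098]
tool_rot: [-0.0, 0.843, 0.537, 0.0]
force: [-2.7, 0.9, 5.5]
opening: 0.0002
finger_force: 2.4
```

Call:
arm_command(
  deltas=[
    [0,[0,0,-0.0007],[0,0,0]],
    [0,[0,0,-0.0014],[0,0,0]],
    [0,[0,0,-0.0014],[0,0,0]],
  ],
)

```text
clock: 19.27
eef_pos: [0.5898, 0.2186, 0.1086]
tool_rot: [-0.0, 0.843, 0.537, 0.0]
force: [-1.6, 0.7, 5.3]
opening: -0.0002
finger_force: 2.5
```

Call:
arm_command(
  deltas=[
    [0,[0,0,-0.0005],[0,0,0]],
    [0,[0,0,-0.001],[0,0,0]],
    [0,[0,0,-0.001],[0,0,0]],
  ],
)

```text
clock: 19.52
eef_pos: [0.5898, 0.2186, 0.1081]
tool_rot: [0.0, 0.843, 0.537, 0.0]
force: [-2.1, 0.3, 7.0]
opening: 0.0001
finger_force: 3.5
```

Call:
arm_command(
  deltas=[
    [0,[0,0,-0.0005],[0,0,0]],
    [0,[0,0,-0.001],[0,0,0]],
    [0,[0,0,-0.001],[0,0,0]],
  ],
)

```text
clock: 19.77
eef_pos: [0.5899, 0.2186, 0.1077]
tool_rot: [0.0, 0.843, 0.537, 0.0]
force: [-4.4, -1.4, 9.3]
opening: 0.0005
finger_force: 4.7
```

Call:
arm_command(
  deltas=[
    [0,[0,0,0.004],[0,0,0]],
    [0,[0,0,0.008],[0,0,0]],
    [0,[0,0,0.012],[0,0,0]],
    [0,[0,0,0.016],[0,0,0]],
    [0,[0,0,0.022],[0,0,0]],
    [0,[0,0,0.04],[0,0,0]],
    [0,[0,0,0.07],[0,0,0]],
    [0,[0,0,0.11],[0,0,0]],
    [0,[0,0,0.15],[0,0,0]],
    [0,[-0.03,-0.03,0.15],[0,0,0]],
    [0,[-0.03,-0.03,0.15],[0,0,0]],
    [0,[-0.03,-0.03,0.15],[0,0,0]],
  ],
)

```text
clock: 20.77
eef_pos: [0.559, 0.1877, 0.2571]
tool_rot: [0.0, 0.844, 0.537, 0.0]
force: [-0.3, 0.4, -0.4]
opening: 0.0
finger_force: 0.0
```

Run:
```python
from h import *
t=snapshot("side")
print(blobs(t,(6,130,120),(20,255,255))[0], proj(t,(.590,.218,.144)),proj(t,(.590,.218,.119)),blobs(t,(0,150,60),(5,255,255),15)[0],blobs(t,(170,150,60),(180,255,255),15)[0])
print(get_obs()["eef_pos"],get_obs()["clock"])
```

```text
[([215, 248, 17, 15, 153], [222.9, 255.1])] [222.2 247.1] [222.9 253.4] [([293, 186, 8, 9, 54], [296.2, 189.8])] []
[0.55944031 0.1882011  0.256516  ] 20.8167
```

The pad is back at its locked pixel, (222.9,255.1), the same as at the start. The vial is in the stand, so I hand in.

```bash
python3 -c "
from cell import *
print(finish_job())"
```

```text
the job is handed in; nothing more can be done
None
```

The job is handed in at 20.8 s: the red-capped vial stands in the blue stand's free socket, the empty lift is locked down again, and the readings during both presses stayed at about 10 N or less.

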